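# Pack the flask drum and lock its clamp

## Task

Stand the two loose flasks in the empty places of the round drum, so that all seven stand upright on its floor, and only then lock the clamp: turn its handle over the drum, up its cam, to the hidden low notch, and press it down fully home there, so that it stays locked when you let go. Leave the box, the wrench and the bowl where they are.

Things in the scene. Friction and masses are not known exactly. Their poses are not given: they have to be found in the camera images.
- pivot (a point): top centre of the clamp's hub, on its upright turning axis, 122 mm above the bench, fixed. The hub is a dark steel cap 82 mm across on an aluminium column beside the drum. Its -y axis points level from the column to the drum's middle, 105 mm away; z is up. The low notch is hidden in the column: a short gap in the cam's crest, its centre at a handle angle between 1.25 and 1.75 rad, different each time.
- knob (a point): centre of the upright black round knob at the end of the dark steel clamp bar: 22 mm across, 48 mm tall (24 mm above and below this point), 150 mm out from the turning axis. The bar is 22 mm wide, 10 mm thick, and ends under the knob. With the handle down this point is 146 mm and the bar's underside 112 mm above the bench.
- handle (a joint): angle of the clamp handle about its upright axis, rad, -0.1 to 2.1, growing anticlockwise seen from above. 0: bar along the -x axis of point pivot (parked); pi/2: over the drum's middle. Drag 0.12 N m. Turned towards the drum, a ramp (foot at 0.1 to 0.7 rad, top 0.6 rad on) raises it 10 mm onto a level crest. It fits into the notch within 0.05 rad either side of the notch's centre.
- lift (a joint): rise of the whole handle with hub, bar and knob, m: 0 down, 0.010 on the crest, at most 0.016. Over the notch it can sink back to 0 and is then locked against turning; elsewhere on the crest, also past the notch, it stops hard. The spindle is stiff: it stays at any height and does not drop by itself; about 3 N down on the knob sinks it, 8 N raises it, so the notch is found by pressing.
- drum_floor (a point): centre of the inner floor of the round open steel drum: inside 116 mm across, wall 3 mm, wall top 46 mm above this point, floor 10 mm above the bench. The drum is fixed. It holds seven flasks in a hexagonal pattern, one in the middle and six round it at 38.5 mm; five are in it at the start.
- gap_a (a point): floor point (10 mm above the bench) of one of the two empty places in the pattern, 38.5 mm from the drum's centre, between two standing flasks
- gap_b (a point): floor point of the other empty place in the pattern, 38.5 mm from the drum's centre
- flask0_mid (a point): centre, half-way up, of one of the two loose aluminium flasks that stand upright on the bench: 95 mm tall, 100 to 210 g, body 36 mm across up to 56 mm, then a shoulder and a narrow neck 20 mm across from 66 mm above its foot to its top; z axis along it
- flask1_mid (a point): centre, half-way up, of one of the two loose aluminium flasks that stand upright on the bench: 95 mm tall, 100 to 210 g, body 36 mm across up to 56 mm, then a shoulder and a narrow neck 20 mm across from 66 mm above its foot to its top; z axis along it
- packed0_mid (a point): centre, half-way up, of an aluminium flask that stands in the drum already: 95 mm tall, 100 to 210 g, body 36 mm across up to 56 mm, then a shoulder and a narrow neck 20 mm across from 66 mm above its foot to its top; z axis along it
- packed1_mid (a point): centre, half-way up, of an aluminium flask that stands in the drum already: 95 mm tall, 100 to 210 g, body 36 mm across up to 56 mm, then a shoulder and a narrow neck 20 mm across from 66 mm above its foot to its top; z axis along it
- packed2_mid (a point): centre, half-way up, of an aluminium flask that stands in the drum already: 95 mm tall, 100 to 210 g, body 36 mm across up to 56 mm, then a shoulder and a narrow neck 20 mm across from 66 mm above its foot to its top; z axis along it
- packed3_mid (a point): centre, half-way up, of an aluminium flask that stands in the drum already: 95 mm tall, 100 to 210 g, body 36 mm across up to 56 mm, then a shoulder and a narrow neck 20 mm across from 66 mm above its foot to its top; z axis along it
- packed4_mid (a point): centre, half-way up, of an aluminium flask that stands in the drum already: 95 mm tall, 100 to 210 g, body 36 mm across up to 56 mm, then a shoulder and a narrow neck 20 mm across from 66 mm above its foot to its top; z axis along it
- psu: bystander: grey power supply box 100 x 75 x 55 mm; origin at centre of underside
- wrench: bystander: steel wrench 170 mm long lying on the bench
- dish: bystander: shallow steel bowl 100 mm across, 35 mm high; origin at centre of underside
Mind the look-alikes: they are no part of the job. What is shaped like the part that bears packed1_mid but green is not meant.

How it is judged:
On the way, in this order (a step that is already met when the one before it is completed fails the run):
1. all seven flasks stand upright on the drum's floor (horizontal distance between each of flask0_mid, flask1_mid, packed0_mid, packed1_mid, packed2_mid, packed3_mid, packed4_mid and drum_floor below 0.045 m and z of flask0_mid in the frame of drum_floor between 0.04 and 0.0505 m and angle between each of flask0_mid, flask1_mid, packed0_mid, packed1_mid, packed2_mid, packed3_mid, packed4_mid's own z axis and vertical below 0.1 rad and z of flask1_mid in the frame of drum_floor between 0.04 and 0.0505 m and z of packed0_mid in the frame of drum_floor between 0.04 and 0.0505 m and z of packed1_mid in the frame of drum_floor between 0.04 and 0.0505 m and z of packed2_mid in the frame of drum_floor between 0.04 and 0.0505 m and z of packed3_mid in the frame of drum_floor between 0.04 and 0.0505 m and z of packed4_mid in the frame of drum_floor between 0.04 and 0.0505 m and value of joint handle below 1 rad), for 0.2 s.
2. the handle has come up onto the cam's crest over the drum (value of joint lift above 0.007 m and value of joint handle above 0.75 rad), for 0.1 s.
At the end, for the whole second after the job is handed in: All seven flasks stand on the drum's floor, upright within 0.1 rad and within 3 mm of the floor height, their centres within 45 mm of the drum's centre; the handle is turned over the drum (1.1 to 1.9 rad) and sunk in the notch (lift under 3 mm) (horizontal distance between each of flask0_mid, flask1_mid, packed0_mid, packed1_mid, packed2_mid, packed3_mid, packed4_mid and drum_floor below 0.045 m and z of flask0_mid in the frame of drum_floor between 0.04 and 0.0505 m and angle between each of flask0_mid, flask1_mid, packed0_mid, packed1_mid, packed2_mid, packed3_mid, packed4_mid's own z axis and vertical below 0.1 rad and z of flask1_mid in the frame of drum_floor between 0.04 and 0.0505 m and z of packed0_mid in the frame of drum_floor between 0.04 and 0.0505 m and z of packed1_mid in the frame of drum_floor between 0.04 and 0.0505 m and z of packed2_mid in the frame of drum_floor between 0.04 and 0.0505 m and z of packed3_mid in the frame of drum_floor between 0.04 and 0.0505 m and z of packed4_mid in the frame of drum_floor between 0.04 and 0.0505 m and value of joint lift below 0.003 m and value of joint handle between 1.1 and 1.9 rad); the robot touches nothing.
It fails at once if the power supply box is moved more than 30 mm (distance of psu from where it was at the start of the episode above 0.03 m).
It fails at once if the wrench is moved more than 30 mm (distance of wrench from where it was at the start of the episode above 0.03 m).
It fails at once if the bowl is moved more than 30 mm (distance of dish from where it was at the start of the episode above 0.03 m).
It also fails if it takes over 72 s, if anything falls off the work surface, if the arm or the gripper's body presses on something with over 40 N, if the wrist force passes 120 N, or if a joint passes its speed limit or range.

## Robot

A 6-joint arm with a two-finger parallel gripper is mounted at the origin on the work surface. World frame = base frame: x ahead of the robot, y to its left, z up, the work surface at z = 0. Lengths are in m, angles in rad, forces in N, time in s.
With the tool pointing down it reaches from about 0.35 to 0.975 m from the base axis. Payload 7.1 kg.
Tool frame: the origin (TCP) lies at the very end of the fingers, on their centre line; the grasp point (between the pads) lies behind it (r.grip_point_offset is the z of the grasp point in the tool frame, in m); z points along the fingers, x is the direction in which the jaws open and shut, and the axes are right-handed (so a half turn about z gives the same grasp; the last joint's range is limited). The gripper opens to 88 mm and grips with 3 to 60 N. Pads are 20 mm wide; open, the fingers measure 115 mm over their backs; the gripper's body (75 mm by 178 mm) begins 61 mm behind the grasp point.
Start: joints at [1.184, 0.423, 1.63, -0, 1.089, -0.019], TCP at [0.225, 0.583, 0.223] pointing down, gripper open.
Joint ranges: [-3, 3], [-0.9, 2.11], [0.09, 2.58], [-1.31, 4.45], [0.11, 2.69], [-2.54, 2.54]. Speed limits (rad/s): [2.39, 2.39, 3.01, 3.14, 3.14, 3.14].

## Interface

Orientations are given as [roll, pitch, yaw] about the fixed x, y, z axes, in that order (R = Rz(yaw) Ry(pitch) Rx(roll)).
In Python, from station import r gives the robot as it stands.
- The arm moves only by the shell command python3 -m crank 'ROWS'. ROWS is JSON, a list of rows, each a list of 3 entries, a list of its own where there are three numbers: the gripper command: -1 is fully open, 1 is shut, values between are in proportion, then the shift along the tool's x, y, z in mm, then the turn, a rotation vector about the tool's x, y, z in rad. In form: [[hand, [x, y, z], [wx, wy, wz]], ...]. A call has 1 to 8 rows; each row shifts and turns the pose as measured when the row begins, along the tool's axes as they then stand; what a row does not reach is not made up. A row lasts 1/8 s, in which the tool goes at most 62.5 mm and 10.7 degrees, less where a joint would pass 70% of its speed; a pose out of reach is approached as far as the arm can. A call is refused whole if a number of a shift passes 62.5 or a number of a turn 0.188, either way. A call with a gripper value outside its range is refused whole. The fingers move at their own pace and stop on an object; the grip force is fixed at half the most. Time passes only in rows, so rows that do not move let the fingers close. It gives the time, the measured TCP pose, the force and the opening at its end, in the units of the state.
- r.sense(): the state, without advancing time (a new reading comes with each control period).
- r.get_image(name): name is "scene" or "top"; returns the picture (384x512x3 uint8, blue, green, red); there is no depth.
- r.calibration(name): a dict with "K" (3x3 intrinsics, pixels), "camera_from_world" (4x4, takes a point from world to camera coordinates). Camera axes: x right, y up, looking along -z (the intrinsics and any distortion apply to the point x, -y, -z); pixel columns grow to the right and rows downward; lengths in m; the calibration is good to about 2 mm. A picture is of the moment at which its call begins. calibration takes no time and is no camera call.
- r.close_job(): hands the job in, once; it reports no verdict.
The state is a dict: "t": time; "q": joint angles; "qd": joint speeds; "joint_efforts": joint torques, N m; "tcp_pos": TCP position; "tcp_rot": TCP orientation; "contact_force": force on the tool from outside, world axes, zero at the start; "moment": the same for the moment, N m; "width": finger opening in m.
Only numpy, scipy, OpenCV 4.12 (cv2) and the standard library are available. Lean on these libraries where they do the work, as an engineer would, in place of code of your own. Each camera call takes 0.05 s, during which the arm holds its last target. There are 200 camera calls.

## Working session

There is one attempt and no reset: what is moved stays moved. The work goes in short steps, Python scripts to look and compute and a shell command to move; the robot and the scene stay as the last step left them, time stands still between calls to the robot, and variables do not carry over. Pictures are saved under pics/ and viewed, about 8 in all and at most 12, crops included, and the job is handed in when it is done.

```bash
ls; mkdir -p pics
python3 - <<'E'
from station import r
import cv2,numpy as np
for n in("scene","top"):
    cv2.imwrite(f"pics/{n}0.png",r.get_image(n)); c=r.calibration(n); print(n,c)
print(r.sense(), r.grip_point_offset)
E
```

```text
pics
scene {'K': array([[402.97894993,   0.        , 251.23986843],
       [  0.        , 402.97894993, 191.9672461 ],
       [  0.        ,   0.        ,   1.        ]]), 'camera_from_world': array([[-1.84201639e-01,  9.82888436e-01, -2.81340547e-04,
         9.86862558e-02],
       [-7.41230713e-01, -1.38724940e-01,  6.56759028e-01,
         3.23472402e-01],
       [ 6.45481825e-01,  1.21184628e-01,  7.54100457e-01,
        -1.49169486e+00],
       [ 0.00000000e+00,  0.00000000e+00,  0.00000000e+00,
         1.00000000e+00]])}
top {'K': array([[399.14657265,   0.        , 255.10643708],
       [  0.        , 399.14657265, 185.13124547],
       [  0.        ,   0.        ,   1.        ]]), 'camera_from_world': array([[ 0.00724035, -0.99996992,  0.00278073,  0.00897609],
       [ 0.9920966 ,  0.00753164,  0.12525016, -0.54221374],
       [-0.12526733,  0.00185189,  0.9921213 , -1.27818914],
       [ 0.        ,  0.        ,  0.        ,  1.        ]])}
{'t': 0.1, 'q': array([ 1.18400335e+00,  4.23780989e-01,  1.63059902e+00, -3.73607021e-06,
        1.08859639e+00, -1.90250867e-02]), 'qd': array([ 0.0008483 , -0.00058469, -0.00496898,  0.00148675,  0.00095028,
        0.00019129]), 'joint_efforts': array([-1.86876114e-04, -5.45611525e+01, -2.74324322e+01,  6.46048458e-02,
        1.87821809e-02, -3.03946479e-05]), 'tcp_pos': array([0.22451205, 0.58274941, 0.2219748 ]), 'tcp_rot': array([-3.14156964e+00,  1.38355258e-03,  1.20303019e+00]), 'contact_force': array([0.49134811, 0.1079825 , 0.26170467]), 'moment': array([ 0.03625647,  0.02340798, -0.02016968]), 'width': 0.0878870929248761} -0.0187
```

View pics/top0.png

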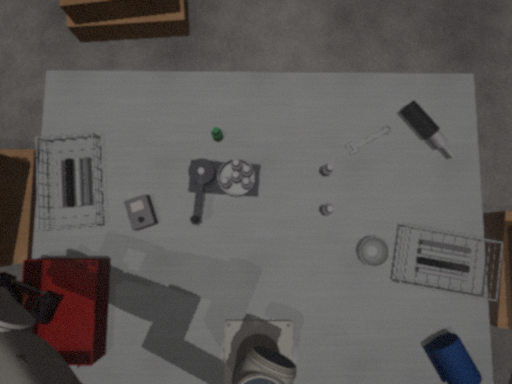

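View pics/scene0.png

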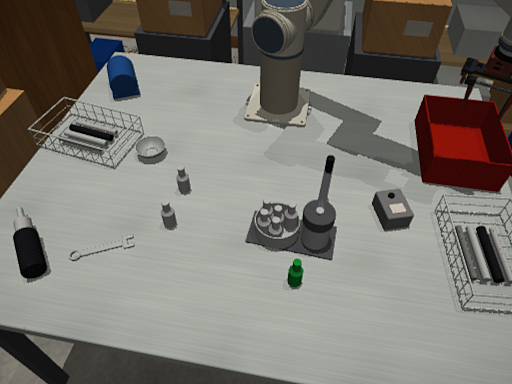

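Top view: the drum is at (237,178), hub at (202,172), knob at (195,219). The loose grey flasks are at (326,170) and (326,210). The green look-alike is at (217,134), and the bottle at (425,125) isn't needed either. In the scene view the loose flasks are at (183,180) and (168,215). I'll check these choices in one close crop.

Run:
```python
import cv2,numpy as np
t=cv2.imread("pics/top0.png");s=cv2.imread("pics/scene0.png")
A=cv2.resize(t[145:230,180:265],(480,480),interpolation=cv2.INTER_CUBIC)   # x5.647
B=cv2.resize(t[155:220,300:350],(240,312),interpolation=cv2.INTER_CUBIC) # x4.8
D=cv2.resize(s[190:255,240:345],(420,260),interpolation=cv2.INTER_CUBIC)
im=np.zeros((600,800,3),np.uint8); im[:480,:480]=A; im[:312,500:740]=B; im[335:595,380:800]=D
im=cv2.convertScaleAbs(im,alpha=1.3)
cv2.imwrite("pics/crop1.png",im)
```

```text
(no output)
```

View pics/crop1.png

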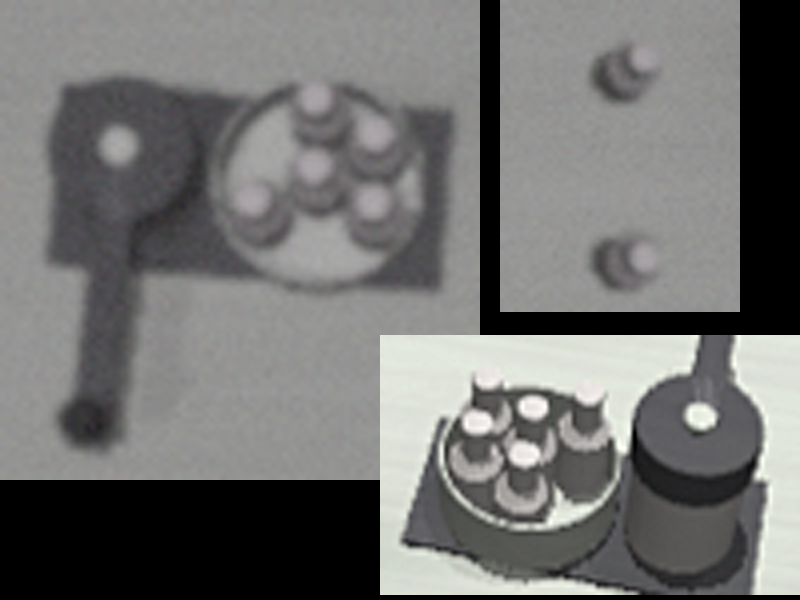

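The crop shows seven-place drum necks at centre (316,167), top, upper right, lower right and lower left. The empty places are therefore upper left and bottom. The loose flasks are grey, so they're the right ones. Next I'll locate everything using both cameras.

```bash
cat > h.py <<'E'
from station import r
import cv2,numpy as np
from scipy.optimize import least_squares
C={n:r.calibration(n) for n in("top","scene")}
def proj(n,P):
    c=C[n]; p=c["camera_from_world"]@np.r_[P,1]; p=c["K"]@np.array([p[0],-p[1],-p[2]]); return p[:2]/p[2]
def back(n,uv,z):
    return least_squares(lambda a:proj(n,np.r_[a,z])-uv,[.5,0]).x
E
python3 - <<'E'
from h import *
t=cv2.imread("pics/top0.png").astype(float).mean(2);s=cv2.imread("pics/scene0.png").astype(float).mean(2)
def cen(im,p,R=3.2):
    p=np.array(p,float)
    for _ in range(6):
        yy,xx=np.mgrid[:im.shape[0],:im.shape[1]]; m=np.hypot(xx-p[0],yy-p[1])<R
        w=np.where(m,im-np.percentile(im[m],40),0).clip(0); p=np.array([(w*xx).sum(),(w*yy).sum()])/w.sum()
    return p
a=lambda x,y:(180+x/5.647-.4,145+y/5.647-.4)
b=lambda x,y:(300+(x-500)/4.8-.4,155+y/4.8-.4)
d=lambda x,y:(240+(x-380)/4-.4,190+(y-335)/4-.4)
tp=dict(top=a(317,100),ur=a(375,135),mid=a(316,167),ll=a(254,200),lr=a(375,203),pivot=a(118,146),knob=a(90,420),fA=b(643,58),fB=b(643,258))
sp=dict(top=d(524,454),ur=d(479,422),mid=d(533,407),ll=d(591,397),lr=d(488,383),pivot=d(700,416),knob=(331,158),fA=(167,205),fB=(182,170))
for k in tp:
    z={'pivot':.122,'knob':.170,'fA':.095,'fB':.095}.get(k,.105)
    u=np.array(tp[k]) if k=='knob' else cen(t,tp[k]); v=np.array(sp[k]) if k=='knob' else cen(s,sp[k],4)
    both=least_squares(lambda P:np.r_[proj("top",P)-u,proj("scene",P)-v],[.5,0,z]).x
    print(k,u.round(1),np.round(u-tp[k],1),v.round(1),np.round(v-sp[k],1),"top",back("top",u,z).round(4),"scene",back("scene",v,z).round(4),"tri",both.round(4))
E
```

```text
top [235.4 161.7] [-0.3 -0.6] [275.9 219.3] [ 0.3 -0. ] top [0.6068 0.0754] scene [0.6078 0.0764] tri [0.6069 0.076  0.1038]
ur [245.7 168. ] [-0.3 -0.5] [263.9 211.4] [-0.4  0. ] top [0.5869 0.0429] scene [0.5882 0.0428] tri [0.5871 0.0427 0.1036]
mid [234.9 173.9] [-0.6 -0.3] [277.9 207.6] [0.1 0. ] top [0.568  0.0763] scene [0.5694 0.0761] tri [0.5682 0.0762 0.1036]
ll [223.9 179.7] [-0.7 -0.3] [292.3 203.8] [-0.  -1.3] top [0.5494 0.1105] scene [0.5501 0.1111] tri [0.5494 0.1108 0.1042]
lr [245.5 180.3] [-0.5 -0.2] [267.1 200.1] [ 0.5 -1.5] top [0.548  0.0432] scene [0.5496 0.0447] tri [0.5481 0.044  0.1031]
pivot [200.5 170.2] [-0.  -0.2] [319.7 209.9] [0.1 0. ] top [0.576  0.1817] scene [0.5712 0.1811] tri [0.5752 0.1808 0.1269]
knob [195.5 219. ] [0. 0.] [331 158] [0 0] top [0.4243 0.186 ] scene [0.4299 0.1942] tri [0.4244 0.1912 0.1642]
fA [329.8 166.5] [ 0.4 -0.2] [168.2 202.3] [ 1.2 -2.7] top [ 0.5955 -0.222 ] scene [ 0.5966 -0.211 ] tri [ 0.5944 -0.2166  0.0918]
fB [329.9 208.3] [ 0.5 -0.1] [179.6 166.6] [-2.4 -3.4] top [ 0.4636 -0.2203] scene [ 0.4646 -0.2206] tri [ 0.4637 -0.2208  0.094 ]
```

```bash
cat >> h.py <<'E'
def d(x,y,z,yaw=None):
    s=r.sense(); p=s["tcp_pos"]; w=s["tcp_rot"][2]; e=np.array([x,y,z])-p
    dx=e[0]*np.cos(w)+e[1]*np.sin(w); dy=e[0]*np.sin(w)-e[1]*np.cos(w)
    print("t",round(s["t"],2),"pos",p.round(4),"rot",s["tcp_rot"].round(3),"tool mm",np.round([dx*1e3,dy*1e3,-e[2]*1e3],1),
     "turn wz",None if yaw is None else round((w-yaw+np.pi/2)%np.pi-np.pi/2,3),"w",round(s["width"],4),"F",s["contact_force"].round(1),"q6",s["q"][5].round(2))
E
python3 -m crank '[[-1,[-41,32,0],[0,0,0]],[-1,[-41,32,0],[0,0,0]],[-1,[-41,32,0],[0,0,0]],[-1,[-41,32,0],[0,0,0]],[-1,[-41,32,0],[0,0,0]],[-1,[-41,32,0],[0,0,0]],[-1,[-41,32,0],[0,0,0]],[-1,[-41,32,0],[0,0,0]]]'
python3 -c "
from h import *
d(.4636,-.2205,.15,1.571)"
```

```text
t: 1.1
tcp_pos: [0.3472, 0.1753, 0.2204]
tcp_rot: [3.141, 0.003, 1.21]
contact_force: [1.0, 0.2, 0.1]
width: 0.0875
t 1.1 pos [0.3472 0.1753 0.2204] rot [3.141e+00 3.000e-03 1.210e+00] tool mm [-329.3  248.6   70.4] turn wz -0.361 w 0.0875 F [1.  0.2 0.1] q6 -0.77
```

```bash
python3 -m crank '[[-1,[-42,32,0],[0,0,0]],[-1,[-42,32,0],[0,0,0]],[-1,[-42,32,0],[0,0,0]],[-1,[-42,32,0],[0,0,0]],[-1,[-42,32,0],[0,0,0]],[-1,[-42,32,0],[0,0,0]],[-1,[-42,32,0],[0,0,0]],[-1,[-25,18,0],[0,0,0]]]' >/dev/null
python3 -m crank '[[-1,[0,0,0],[0,0,-0.18]],[-1,[0,0,0],[0,0,-0.18]],[-1,[0,0,0],[0,0,0]]]' >/dev/null
python3 -c "
from h import *
d(.4636,-.2205,.07,1.571)"
```

```text
t 2.48 pos [ 0.4619 -0.2262  0.2199] rot [-3.141e+00  1.000e-03  1.572e+00] tool mm [  5.7   1.7 149.9] turn wz 0.001 w 0.0878 F [0.1 0.6 0.4] q6 -2.05
```

Descend to neck height and make the first squeeze.

```bash
python3 -m crank '[[-1,[6,2,50],[0,0,0]],[-1,[0,0,50],[0,0,0]],[-1,[0,0,35],[0,0,0]],[-1,[0,0,14],[0,0,0]],[-1,[0,0,0],[0,0,0]]]'
python3 -c "
from h import *
d(.4636,-.2205,.07,1.571)"
```

```text
t: 3.1
tcp_pos: [0.4657, -0.2204, 0.0686]
tcp_rot: [3.139, 0.003, 1.554]
contact_force: [-0.3, -0.3, 0.3]
width: 0.0878
t 3.1 pos [ 0.4657 -0.2204  0.0686] rot [3.139e+00 3.000e-03 1.554e+00] tool mm [-0.1 -2.1 -1.4] turn wz -0.017 w 0.0878 F [-0.3 -0.3  0.3] q6 -2.02
```

```bash
python3 -m crank '[[1,[0,-2,-1.5],[0,0,0]],[1,[0,0,0],[0,0,0]],[1,[0,0,0],[0,0,0]],[1,[0,0,0],[0,0,0]],[1,[0,0,0],[0,0,0]],[1,[0,0,0],[0,0,0]]]'
python3 -m crank '[[-0.2,[0,0,0],[0,0,0]],[-0.2,[0,0,0],[0,0,0]],[-0.2,[0,0,0],[0,0,0]]]'
python3 -m crank '[[-0.2,[0,0,0],[0,0,0.175]],[-0.2,[0,0,0],[0,0,0.175]],[-0.2,[0,0,0],[0,0,0.175]],[-0.2,[0,0,0],[0,0,0.175]],[-0.2,[0,0,0],[0,0,0.175]],[-0.2,[0,0,0],[0,0,0.175]],[-0.2,[0,0,0],[0,0,0.175]],[-0.2,[0,0,0],[0,0,0.175]]]'
python3 -c "
from h import *
d(.4636,-.2205,.07,0)"
```

```text
t: 3.85
tcp_pos: [0.4662, -0.2217, 0.0744]
tcp_rot: [3.132, 0.006, 1.553]
contact_force: [0.4, 0.6, -0.5]
width: 0.031
t: 4.22
tcp_pos: [0.466, -0.2216, 0.0742]
tcp_rot: [3.132, 0.006, 1.553]
contact_force: [0.8, 0.1, -0.0]
width: 0.0521
t: 5.22
tcp_pos: [0.4658, -0.2215, 0.0737]
tcp_rot: [3.135, -0.007, 0.107]
contact_force: [-0.1, -0.5, 0.5]
width: 0.0525
t 5.22 pos [ 0.4658 -0.2215  0.0737] rot [ 3.135 -0.007  0.107] tool mm [-2.  -1.2  3.7] turn wz 0.107 w 0.0525 F [-0.1 -0.5  0.5] q6 -0.57
```

```bash
python3 -m crank '[[1,[-2,-1,3],[0,0,0.107]],[1,[0,0,0],[0,0,0]],[1,[0,0,0],[0,0,0]],[1,[0,0,0],[0,0,0]],[1,[0,0,0],[0,0,0]],[1,[0,0,0],[0,0,0]]]'
python3 -m crank '[[0.2,[0,0,0],[0,0,0]],[0.2,[0,0,0],[0,0,0]],[0.2,[0,0,0],[0,0,0]]]'
python3 -m crank '[[0.2,[0,0,0],[0,0,-0.175]],[0.2,[0,0,0],[0,0,-0.175]],[0.2,[0,0,0],[0,0,-0.175]],[0.2,[0,0,0],[0,0,-0.175]],[0.2,[0,0,0],[0,0,-0.175]],[0.2,[0,0,0],[0,0,-0.175]],[0.2,[0,0,0],[0,0,-0.175]],[0.2,[0,0,0],[0,0,-0.175]]]'
python3 -c "
from h import *
d(.4636,-.2205,.07,1.57)"
```

```text
t: 5.98
tcp_pos: [0.4639, -0.2208, 0.0707]
tcp_rot: [3.136, -0.008, 0.001]
contact_force: [-0.5, -0.1, -0.5]
width: 0.0185
t: 6.35
tcp_pos: [0.464, -0.2209, 0.0709]
tcp_rot: [3.136, -0.009, 0.002]
contact_force: [0.2, 0.4, -0.6]
width: 0.0351
t: 7.35
tcp_pos: [0.4642, -0.221, 0.0711]
tcp_rot: [3.132, 0.005, 1.447]
contact_force: [1.4, -0.3, 0.0]
width: 0.0351
t 7.35 pos [ 0.4642 -0.221   0.0711] rot [3.132 0.005 1.447] tool mm [ 0.4 -0.6  1.1] turn wz -0.123 w 0.0351 F [ 1.4 -0.3  0. ] q6 -1.91
```

```bash
cat >> h.py <<'E'
from scipy.spatial.transform import Rotation as Ro
def lev():
    R=Ro.from_euler('xyz',r.sense()["tcp_rot"]); z=R.inv().apply([0,0,-1]); print("level wx,wy",np.round([-z[1],z[0]],4))
E
python3 -m crank '[[0.2,[0,0,0],[-0.004,0.01,-0.12]],[1,[0,0,0],[0,0,0]],[1,[0,0,0],[0,0,0]],[1,[0,0,0],[0,0,0]],[1,[0,0,0],[0,0,0]],[1,[0,0,0],[0,0,0]]]'
python3 -c "
from h import *
lev();im=r.get_image('top');cv2.imwrite('pics/g1.png',im)
d(.4636,-.2205,.222,1.57)"
```

```text
t: 8.1
tcp_pos: [0.4642, -0.2209, 0.0711]
tcp_rot: [3.128, -0.003, 1.566]
contact_force: [-0.6, -0.1, 0.7]
width: 0.0191
level wx,wy [ 0.0134 -0.0034]
t 8.15 pos [ 0.4642 -0.221   0.0711] rot [ 3.128e+00 -3.000e-03  1.566e+00] tool mm [   0.4   -0.6 -150.9] turn wz -0.004 w 0.019 F [-0.6 -0.1 -0.4] q6 -2.05
```

```bash
python3 -m crank '[[0.3,[0,0,0],[0,0,0]],[0.3,[0,0,0],[0,0,0]],[0.3,[0,0,1],[0.013,-0.004,-0.004]],[0.3,[0,0,0],[0,0,0]]]'
python3 -c "
from h import *
lev()"
python3 -m crank '[[1,[0,0,0],[0,0,0]],[1,[0,0,0],[0,0,0]],[1,[0,0,0],[0,0,0]],[1,[0,0,0],[0,0,0]]]'
python3 -c "
from h import *
lev()
d(.4642,-.2209,.222,0)"
```

```text
t: 8.65
tcp_pos: [0.4643, -0.221, 0.0701]
tcp_rot: [-3.141, 0.001, 1.57]
contact_force: [0.2, -0.6, -0.1]
width: 0.0308
level wx,wy [-0.0003  0.0009]
t: 9.15
tcp_pos: [0.4643, -0.2209, 0.07]
tcp_rot: [-3.141, 0.001, 1.57]
contact_force: [0.1, -0.2, 0.1]
width: 0.0187
level wx,wy [-0.0004  0.0009]
t 9.15 pos [ 0.4643 -0.2209  0.07  ] rot [-3.141e+00  1.000e-03  1.570e+00] tool mm [-0.00e+00 -1.00e-01 -1.52e+02] turn wz 1.57 w 0.0187 F [ 0.1 -0.2  0.1] q6 -2.04
```

```bash
python3 -m crank '[[1,[0,0,-15],[0,0,0]],[1,[0,0,-30],[0,0,0.175]],[1,[0,0,-30],[0,0,0.175]],[1,[0,0,-30],[0,0,0.175]],[1,[0,0,-25],[0,0,0.175]],[1,[0,0,0],[0,0,0.175]],[1,[0,0,0],[0,0,0.175]],[1,[0,0,0],[0,0,0.175]]]'
python3 -m crank '[[1,[0,0,0],[0,0,0.175]],[1,[0,0,0],[0,0,0.175]],[1,[0,0,0],[0,0,0]]]'
python3 -c "
from h import *
lev()
d(.5301,.0765,.20,0)"
```

```text
t: 10.15
tcp_pos: [0.4635, -0.2205, 0.2109]
tcp_rot: [3.139, -0.001, 0.306]
contact_force: [-0.1, -1.0, -1.8]
width: 0.0189
t: 10.52
tcp_pos: [0.463, -0.2203, 0.2136]
tcp_rot: [3.139, -0.004, -0.055]
contact_force: [0.0, 0.2, -1.0]
width: 0.0188
level wx,wy [ 0.0027 -0.0035]
t 10.53 pos [ 0.463  -0.2203  0.2136] rot [ 3.139 -0.004 -0.055] tool mm [  50.6 -300.    13.6] turn wz -0.055 w 0.0188 F [ 0.   0.2 -1. ] q6 -0.41
```

```bash
python3 -m crank '[[1,[0,0,0],[0.003,-0.003,-0.055]],[1,[9.5,-42,1],[0,0,0]],[1,[9.5,-42,1],[0,0,0]],[1,[9.5,-42,1],[0,0,0]],[1,[9.5,-42,1],[0,0,0]],[1,[9.5,-42,1],[0,0,0]],[1,[9.5,-42,1],[0,0,0]],[1,[9,-40,1],[0,0,0]]]'>/dev/null
python3 -m crank '[[1,[0,0,0],[0,0,0]],[1,[0,0,0],[0,0,0]]]'
python3 -c "
from h import *
lev()
d(.5301,.0765,.14,0)"
```

```text
t: 11.78
tcp_pos: [0.5253, 0.0807, 0.2116]
tcp_rot: [3.14, -0.005, 0.041]
contact_force: [-0.4, 0.3, -1.0]
width: 0.019
level wx,wy [ 0.0014 -0.0048]
t 11.78 pos [0.5253 0.0807 0.2116] rot [ 3.14  -0.005  0.041] tool mm [ 4.6  4.4 71.6] turn wz 0.041 w 0.019 F [-0.4  0.3 -1. ] q6 0.09
```

```bash
python3 -m crank '[[1,[4.6,4.4,20],[0.001,-0.005,0.041]],[1,[0,0,0],[0,0,0]]]'>/dev/null
python3 -c "
from h import *
lev()
im=r.get_image('scene');cv2.imwrite('pics/s1.png',cv2.resize(im[130:260,200:350],(750,650)[:2],interpolation=cv2.INTER_CUBIC)[:600])
d(.5301,.0765,.14,0)"
```

```text
level wx,wy [0.0006 0.0008]
t 12.07 pos [0.5305 0.0745 0.1911] rot [ 3.141e+00 -1.000e-03 -3.000e-03] tool mm [-0.4 -2.  51.1] turn wz -0.003 w 0.0189 F [-0.3 -0.1 -0.9] q6 0.12
```

View pics/s1.png

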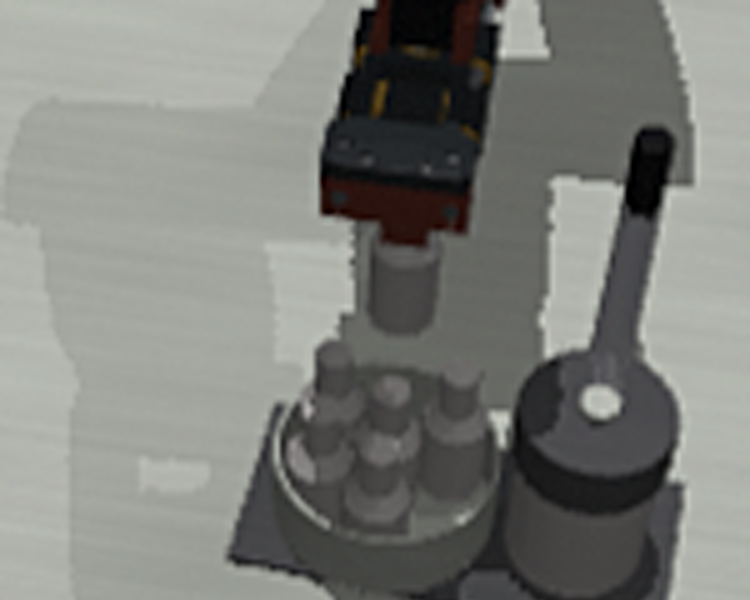

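The flask hangs upright at (405,290), over the near gap between the necks at (335,370) and (462,385). I'll go down in stages.

```bash
python3 -m crank '[[1,[0,-2,25],[0,0,0]],[1,[0,0,24],[0,0,0]],[1,[0,0,0],[0,0,0]]]'>/dev/null
python3 -c "
from h import *
lev()
d(.5301,.0765,.0805,0)"
```

```text
level wx,wy [ 0.0003 -0.0015]
t 12.45 pos [0.5313 0.0746 0.1414] rot [ 3.141e+00 -1.000e-03 -5.000e-03] tool mm [-1.2 -1.9 60.9] turn wz -0.005 w 0.0192 F [ 0.7  0.  -1.1] q6 0.12
```

```bash
python3 -m crank '[[1,[-1.2,-2,0],[0,-0.001,0]],[1,[0,0,0],[0,0,0]]]'>/dev/null
python3 -c "
from h import *
lev()
d(.5301,.0765,.0805,0)"
```

```text
level wx,wy [ 0.0001 -0.0022]
t 12.7 pos [0.5309 0.0764 0.1429] rot [ 3.142e+00 -2.000e-03 -6.000e-03] tool mm [-0.8 -0.1 62.4] turn wz -0.006 w 0.0186 F [ 0.1  0.  -2.1] q6 0.13
```

```bash
python3 -m crank '[[1,[-0.8,0,15],[0,-0.002,0]],[1,[-0.3,0,12],[0,0,0]]]'
python3 -m crank '[[1,[0,0,8],[0,0,0]],[1,[0,0,0],[0,0,0]]]'
python3 -c "
from h import *
lev()
d(.5301,.0765,.0805,0)"
```

```text
t: 12.95
tcp_pos: [0.5312, 0.0766, 0.1164]
tcp_rot: [-3.141, -0.004, -0.006]
contact_force: [0.2, -0.3, -1.9]
width: 0.0189
t: 13.2
tcp_pos: [0.5302, 0.0765, 0.1062]
tcp_rot: [-3.142, -0.001, -0.005]
contact_force: [-0.1, 0.5, -1.8]
width: 0.0191
level wx,wy [-0.0001 -0.0012]
t 13.2 pos [0.5302 0.0765 0.1062] rot [-3.142e+00 -1.000e-03 -5.000e-03] tool mm [-0.1  0.  25.7] turn wz -0.005 w 0.0191 F [-0.1  0.5 -1.8] q6 0.13
```

Foot is 36 mm up, inside the drum, with no contact force. I'll continue down.

```bash
python3 -m crank '[[1,[0,0,10],[0,0,0]],[1,[0,0,8],[0,0,0]],[1,[0,0,0],[0,0,0]]]'
python3 -m crank '[[1,[0,0,4],[0,0,0]],[1,[0,0,2],[0,0,0]],[1,[0,0,0],[0,0,0]]]'
python3 -c "
from h import *
lev()
d(.5301,.0765,.0805,0)"
```

```text
t: 13.58
tcp_pos: [0.5304, 0.0765, 0.087]
tcp_rot: [-3.141, -0.001, -0.005]
contact_force: [0.7, 0.3, -1.9]
width: 0.0185
t: 13.95
tcp_pos: [0.5307, 0.0766, 0.0808]
tcp_rot: [-3.141, -0.002, -0.005]
contact_force: [0.6, -0.5, -1.7]
width: 0.0188
level wx,wy [-0.0002 -0.002 ]
t 13.95 pos [0.5307 0.0766 0.0808] rot [-3.141e+00 -2.000e-03 -5.000e-03] tool mm [-0.6  0.1  0.3] turn wz -0.005 w 0.0188 F [ 0.6 -0.5 -1.7] q6 0.13
```

```bash
python3 -m crank '[[1,[0,0,1.5],[0,0,0]],[1,[0,0,0],[0,0,0]]]'
python3 -m crank '[[0.37,[0,0,0],[0,0,0]],[0.37,[0,0,0],[0,0,0]],[0.37,[0,0,0],[0,0,0]],[0.37,[0,0,-15],[0,0,0]],[0.37,[0,0,-25],[0,0,0]],[0.37,[0,0,-40],[0,0,0]],[0.37,[0,0,-40],[0,0,0]],[0.37,[0,0,0],[0,0,0]]]'
python3 -c "
from h import *
lev()
d(.5961,-.222,.18,0)"
```

```text
t: 14.2
tcp_pos: [0.5315, 0.0767, 0.0802]
tcp_rot: [-3.141, -0.004, -0.005]
contact_force: [-0.3, -0.3, -1.4]
width: 0.0189
t: 15.2
tcp_pos: [0.5317, 0.0767, 0.2076]
tcp_rot: [-3.141, -0.006, -0.005]
contact_force: [-0.3, 0.6, -0.4]
width: 0.0276
level wx,wy [-0.0008 -0.0063]
t 15.2 pos [0.5317 0.0767 0.2076] rot [-3.141 -0.006 -0.005] tool mm [ 66.  298.4  27.6] turn wz -0.005 w 0.0276 F [-0.3  0.6 -0.4] q6 0.13
```

```bash
python3 -m crank '[[0,[9.5,42.5,0],[0.001,-0.006,0]],[0,[9.5,42.5,0],[0,0,0]],[0,[9.5,42.5,0],[0,0,0]],[0,[9.5,42.5,0],[0,0,0]],[0,[9.5,42.5,0],[0,0,0]],[0,[9.5,42.5,0],[0,0,0]],[0,[9.5,42.5,0],[0,0,0]],[0,[0,0,0],[0,0,0.178]]]'>/dev/null
python3 -m crank '[[0,[0,0,0],[0,0,0.178]],[0,[0,0,0],[0,0,0.178]],[0,[0,0,0],[0,0,0]]]'>/dev/null
python3 -c "
from h import *
lev();cv2.imwrite('pics/t2.png',cv2.resize(r.get_image('top')[145:230,180:265],(600,600),interpolation=cv2.INTER_CUBIC))
d(.5961,-.2225,.0705,-.54)"
```

```text
level wx,wy [0.    0.011]
t 16.62 pos [ 0.5933 -0.2297  0.2012] rot [ 3.141  0.011 -0.551] tool mm [ -1.4  -7.6 130.7] turn wz -0.011 w 0.0441 F [ 0.5  1.1 -1.2] q6 0.16
```

View pics/t2.png

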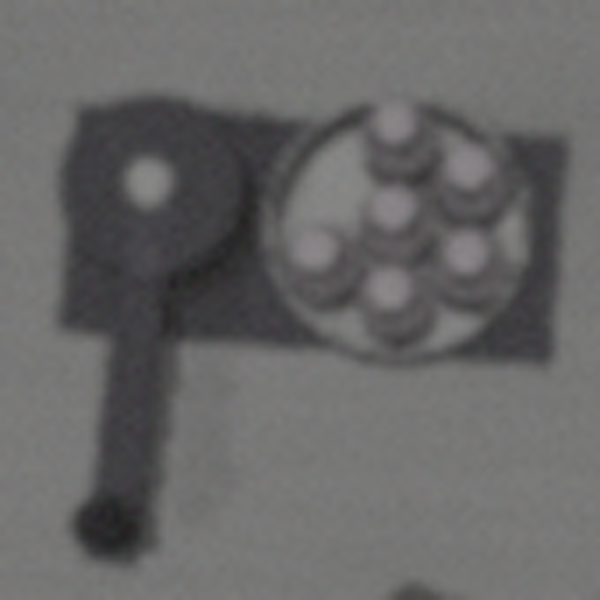

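The sixth flask stands in the bottom place, neck at (390,290). Only the upper-left place, around (320,175), is still empty. On to the second flask.

```bash
python3 -m crank '[[0,[-1.4,-7.6,40],[0,0.011,-0.011]],[0,[0,0,40],[0,0,0]],[0,[0,0,0],[0,0,0]]]'>/dev/null
python3 -c "
from h import *
lev()
d(.5961,-.2225,.0705,-.54)"
```

```text
level wx,wy [-0.0001 -0.0015]
t 17.0 pos [ 0.5961 -0.2219  0.12  ] rot [-3.141e+00 -1.000e-03 -5.280e-01] tool mm [ 0.3  0.5 49.5] turn wz 0.012 w 0.0438 F [-0.9  0.5 -0. ] q6 0.15
```

```bash
python3 -m crank '[[0,[0,0,30],[0,0,0]],[0,[0,0,19],[0,0,0]],[1,[0,0,0],[0,0,0]],[1,[0,0,0],[0,0,0]],[1,[0,0,0],[0,0,0]],[1,[0,0,0],[0,0,0]],[1,[0,0,0],[0,0,0]]]'
python3 -m crank '[[0.2,[0,0,0],[0,0,0]],[0.2,[0,0,0],[0,0,0]],[0.2,[0,0,0],[0,0,0]]]'>/dev/null
python3 -m crank '[[0.2,[0,0,0],[0,0,-0.175]],[0.2,[0,0,0],[0,0,-0.175]],[0.2,[0,0,0],[0,0,-0.175]],[0.2,[0,0,0],[0,0,-0.175]],[0.2,[0,0,0],[0,0,-0.175]],[0.2,[0,0,0],[0,0,-0.175]],[0.2,[0,0,0],[0,0,-0.175]],[0.2,[0,0,0],[0,0,-0.175]]]'>/dev/null
python3 -m crank '[[0.2,[0,0,0],[0,0,-0.175]],[0.2,[0,0,0],[0,0,0]]]'
python3 -c "
from h import *
lev()
d(.5961,-.2222,.0705,1.031)"
```

```text
t: 17.88
tcp_pos: [0.6008, -0.2236, 0.0773]
tcp_rot: [-3.14, -0.011, -0.522]
contact_force: [0.2, 0.4, -1.7]
width: 0.0186
t: 19.5
tcp_pos: [0.6012, -0.2238, 0.0775]
tcp_rot: [3.13, -0.001, 1.103]
contact_force: [-0.5, -0.0, -0.0]
width: 0.0349
level wx,wy [ 0.0118 -0.0011]
t 19.5 pos [ 0.6012 -0.2238  0.0775] rot [ 3.130e+00 -1.000e-03  1.103e+00] tool mm [-0.9 -5.3  7. ] turn wz 0.072 w 0.0349 F [-0.5 -0.  -0. ] q6 -1.48
```

```bash
python3 -m crank '[[0.2,[0,0,7],[0.012,-0.001,0.072]],[0.2,[0,0,0],[0,0,0]],[0.2,[0,0,0],[0,0,0]]]'
python3 -c "
from h import *
lev()
d(.6012,-.2238,.0705,1.031)"
```

```text
t: 19.88
tcp_pos: [0.6014, -0.2238, 0.0706]
tcp_rot: [-3.141, -0.001, 1.022]
contact_force: [0.2, 0.3, 0.2]
width: 0.0353
level wx,wy [-0.0001 -0.0006]
t 19.88 pos [ 0.6014 -0.2238  0.0706] rot [-3.141e+00 -1.000e-03  1.022e+00] tool mm [-0.1 -0.2  0.1] turn wz -0.009 w 0.0353 F [0.2 0.3 0.2] q6 -1.4
```

```bash
python3 -m crank '[[1,[0,0,0],[0,0,0]],[1,[0,0,0],[0,0,0]],[1,[0,0,0],[0,0,0]],[1,[0,0,0],[0,0,0]]]'
python3 -m crank '[[1,[0,0,-15],[0,0,0]],[1,[0,0,-30],[0,0,0]],[1,[0,0,-40],[0,0,0]],[1,[0,0,-40],[0,0,0]],[1,[0,0,0],[0,0,0]]]'
python3 -c "
from h import *
lev()
d(.5884,.1089,.205,1.031)"
```

```text
t: 20.38
tcp_pos: [0.6013, -0.2238, 0.071]
tcp_rot: [3.141, -0.001, 1.021]
contact_force: [-0.4, 0.3, -1.0]
width: 0.0186
t: 21.0
tcp_pos: [0.6015, -0.2239, 0.2031]
tcp_rot: [3.14, -0.001, 1.021]
contact_force: [0.6, 0.7, -0.5]
width: 0.0186
level wx,wy [ 0.0015 -0.0009]
t 21.0 pos [ 0.6015 -0.2239  0.2031] rot [ 3.140e+00 -1.000e-03  1.021e+00] tool mm [ 277.  -185.    -1.9] turn wz -0.01 w 0.0186 F [ 0.6  0.7 -0.5] q6 -1.4
```

```bash
python3 -m crank '[[1,[39,-26,-2],[0.001,-0.001,-0.01]],[1,[39,-26,-1],[0,0,0]],[1,[39,-26,-1],[0,0,0]],[1,[39,-26,0],[0,0,0]],[1,[39,-26,0],[0,0,0]],[1,[39,-26,0],[0,0,0]],[1,[30,-20,0],[0,0,0]],[1,[0,0,0],[0,0,0]]]'>/dev/null
python3 -c "
from h import *
lev()
d(.5884,.1089,.14,1.031)"
```

```text
level wx,wy [-0.0059  0.0045]
t 22.0 pos [0.5816 0.1017 0.2021] rot [-3.136  0.005  1.03 ] tool mm [ 9.7  2.1 62.1] turn wz -0.001 w 0.019 F [ 0.1  0.1 -1.4] q6 -0.88
```

```bash
python3 -m crank '[[1,[9.7,2,20],[-0.006,0.0045,0]],[1,[0,0,0],[0,0,0]],[1,[0,0,20],[0,0,0]],[1,[0,0,20],[0,0,0]],[1,[0,0,0],[0,0,0]]]'>/dev/null
python3 -c "
from h import *
lev();cv2.imwrite('pics/s2.png',cv2.resize(r.get_image('scene')[130:250,210:350],(700,600),interpolation=cv2.INTER_CUBIC))
d(.5884,.1089,.14,1.031)"
```

```text
level wx,wy [-0.0006  0.0028]
t 22.68 pos [0.5882 0.1045 0.142 ] rot [3.141e+00 2.000e-03 1.028e+00] tool mm [ 3.8 -2.1  2. ] turn wz -0.003 w 0.019 F [ 0.4 -0.5 -0.7] q6 -0.87
```

View pics/s2.png

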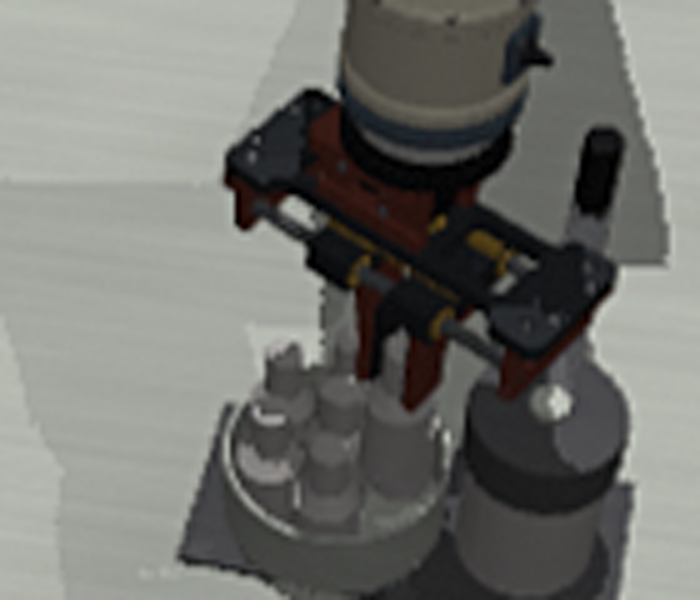

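The flask hangs over the far-left gap and the gripper's body clears the hub. Next I'll correct xy and lower it.

```bash
python3 -m crank '[[1,[3.8,-2.1,0],[-0.0006,0.003,-0.003]],[1,[0,0,0],[0,0,0]]]'>/dev/null
python3 -c "
from h import *
lev()
d(.5884,.1089,.107,1.031)"
```

```text
level wx,wy [ 0.0033 -0.0031]
t 22.93 pos [0.5895 0.1086 0.144 ] rot [ 3.138e+00 -3.000e-03  1.030e+00] tool mm [-0.3 -1.1 37. ] turn wz -0.001 w 0.0187 F [ 0.   0.5 -0.9] q6 -0.87
```

```bash
python3 -m crank '[[1,[-0.3,-1.1,0],[0.003,-0.003,0]],[1,[0,0,0],[0,0,0]],[1,[0,0,14],[0,0,0]],[1,[0,0,12],[0,0,0]],[1,[0,0,0],[0,0,0]]]'
python3 -c "
from h import *
lev()
d(.5884,.1089,.107,1.031)"
```

```text
t: 23.55
tcp_pos: [0.5884, 0.109, 0.1168]
tcp_rot: [3.141, -0.0, 1.031]
contact_force: [-0.9, 0.2, -1.0]
width: 0.0186
level wx,wy [ 0.0007 -0.0003]
t 23.55 pos [0.5884 0.109  0.1168] rot [ 3.141 -0.     1.031] tool mm [-0.1  0.1  9.8] turn wz -0.0 w 0.0186 F [-0.9  0.2 -1. ] q6 -0.87
```

```bash
python3 -m crank '[[1,[0,0,10],[0,0,0]],[1,[0,0,10],[0,0,0]],[1,[0,0,8],[0,0,0]],[1,[0,0,4],[0,0,0]],[1,[0,0,0],[0,0,0]]]'
python3 -c "
from h import *
lev()
d(.5884,.1089,.0805,1.031)"
```

```text
t: 24.18
tcp_pos: [0.5884, 0.109, 0.082]
tcp_rot: [3.141, 0.0, 1.03]
contact_force: [0.1, 0.3, -1.1]
width: 0.0188
level wx,wy [0.0003 0.0001]
t 24.18 pos [0.5884 0.109  0.082 ] rot [3.141 0.    1.03 ] tool mm [-0.1  0.   1.5] turn wz -0.001 w 0.0188 F [ 0.1  0.3 -1.1] q6 -0.87
```

```bash
python3 -m crank '[[1,[0,0,2],[0,0,0]],[1,[0,0,0],[0,0,0]]]'
python3 -m crank '[[0.37,[0,0,0],[0,0,0]],[0.37,[0,0,0],[0,0,0]],[0.37,[0,0,0],[0,0,0]],[0.37,[0,0,-15],[0,0,0]],[0.37,[0,0,-25],[0,0,0]],[0.37,[0,0,-40],[0,0,0]],[0.37,[0,0,-45],[0,0,0]],[0,[0,0,-30],[0,0,0]]]'
python3 -c "
from h import *
lev()
d(.4266,.1912,.23,0)"
```

```text
t: 24.42
tcp_pos: [0.5892, 0.109, 0.0812]
tcp_rot: [3.14, -0.001, 1.031]
contact_force: [-0.4, -1.8, -1.0]
width: 0.019
t: 25.42
tcp_pos: [0.5881, 0.109, 0.2427]
tcp_rot: [3.141, 0.0, 1.031]
contact_force: [0.4, 0.4, -0.4]
width: 0.0342
level wx,wy [0.0003 0.0002]
t 25.43 pos [0.5881 0.109  0.2427] rot [3.141 0.    1.031] tool mm [ -12.6 -180.8   12.7] turn wz 1.031 w 0.0342 F [ 0.4  0.4 -0.4] q6 -0.87
```

```bash
python3 -m crank '[[0,[-2.5,-40,0],[0,0,0]],[0,[-2.5,-45,0],[0,0,0]],[0,[-2.5,-45,0],[0,0,0]],[0,[-2.5,-40,0],[0,0,0]],[0,[0,0,0],[0,0,0.18]],[0,[0,0,0],[0,0,0.18]],[0,[0,0,0],[0,0,0.18]],[0,[0,0,0],[0,0,0.18]]]'>/dev/null
python3 -m crank '[[0,[0,0,0],[0,0,0.18]],[0,[0,0,0],[0,0,0.18]],[0,[0,0,0],[0,0,0.18]],[0,[0,0,0],[0,0,0.18]],[0,[0,0,0],[0,0,0.18]],[0,[0,0,0],[0,0,0.18]],[0,[0,0,0],[0,0,0.18]],[0,[0,0,0],[0,0,0.18]]]'>/dev/null
python3 -m crank '[[0,[0,0,0],[0,0,0.18]],[0,[0,0,0],[0,0,0.18]],[0,[0,0,0],[0,0,0.18]],[0,[0,0,0],[0,0,0]]]'>/dev/null
python3 -c "
from h import *
lev();cv2.imwrite('pics/t3.png',np.hstack([cv2.resize(r.get_image('top')[145:235,180:260],(350,394),interpolation=cv2.INTER_CUBIC),cv2.resize(r.get_image('scene')[150:255,230:350],(450,394),interpolation=cv2.INTER_CUBIC)]))
d(.4266,.1912,.133,-1.642)"
```

```text
level wx,wy [-0.0281  0.0166]
t 28.02 pos [0.4354 0.1914 0.2669] rot [-3.113  0.017 -1.755] tool mm [  1.9   8.6 133.9] turn wz -0.113 w 0.0436 F [ 0.1 -0.7  0.4] q6 2.15
```

View pics/t3.png

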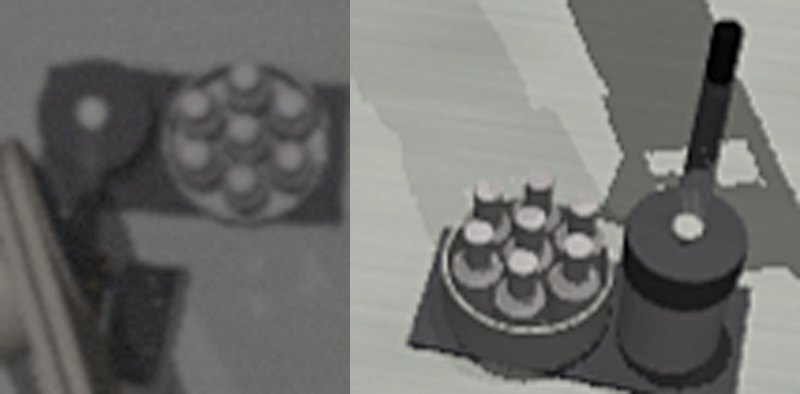

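All seven flasks stand upright in the drum, with tops level in both views. On to the knob.

```bash
python3 -m crank '[[0,[2,8,25],[-0.028,0.017,-0.113]],[0,[0,0,0],[0,0,0]],[0,[0,0,30],[0,0,0]],[0,[0,0,0],[0,0,0]]]'>/dev/null
python3 -c "
from h import *
lev()
d(.4266,.1912,.133,-1.642)"
```

```text
level wx,wy [-0.0049 -0.0002]
t 28.52 pos [0.4296 0.1918 0.2136] rot [-3.137 -0.    -1.635] tool mm [ 0.7  2.9 80.6] turn wz 0.007 w 0.0441 F [ 0.  -0.2  0.3] q6 2.03
```

```bash
python3 -m crank '[[0,[0.7,3,35],[-0.005,0,0]],[0,[0,0,35],[0,0,0]],[0,[0,0,7],[0,0,0]],[0.3,[0,0,0],[0,0,0]],[0.3,[0,0,0],[0,0,0]]]'
python3 -c "
from h import *
lev()
d(.4266,.1912,.133,-1.642)"
```

```text
t: 29.15
tcp_pos: [0.4334, 0.1938, 0.1432]
tcp_rot: [-3.129, 0.006, -1.637]
contact_force: [-0.1, 0.0, -1.1]
width: 0.0315
level wx,wy [-0.0123  0.0059]
t 29.15 pos [0.4334 0.1938 0.1432] rot [-3.129  0.006 -1.637] tool mm [ 3.1  6.6 10.2] turn wz 0.005 w 0.0315 F [-0.1  0.  -1.1] q6 2.03
```

```bash
python3 -m crank '[[0.2,[3,6.6,8],[-0.012,0.006,0]],[0.2,[0,0,0],[0,0,0]]]'
python3 -c "
from h import *
lev()
d(.4266,.1912,.133,-1.642)"
python3 -m crank '[[1,[0,0,0],[0,0,0]],[1,[0,0,0],[0,0,0]],[1,[0,0,0],[0,0,0]],[1,[0,0,0],[0,0,0]]]'
python3 -c "
from h import *
lev()
d(.4266,.1912,.133,-1.642)"
```

```text
t: 29.4
tcp_pos: [0.4272, 0.1915, 0.1363]
tcp_rot: [-3.139, 0.001, -1.637]
contact_force: [0.1, 0.2, 0.1]
width: 0.0349
level wx,wy [-0.0021  0.0008]
t 29.4 pos [0.4272 0.1915 0.1363] rot [-3.139e+00  1.000e-03 -1.637e+00] tool mm [0.4 0.5 3.3] turn wz 0.005 w 0.0349 F [0.1 0.2 0.1] q6 2.03
t: 29.9
tcp_pos: [0.4272, 0.1916, 0.1366]
tcp_rot: [-3.139, 0.001, -1.637]
contact_force: [0.5, 0.5, -0.8]
width: 0.0217
level wx,wy [-0.0022  0.001 ]
t 29.9 pos [0.4272 0.1916 0.1366] rot [-3.139e+00  1.000e-03 -1.637e+00] tool mm [0.5 0.6 3.6] turn wz 0.005 w 0.0217 F [ 0.5  0.5 -0.8] q6 2.03
```

```bash
cat >> h.py <<'E'
def th():
    s=r.sense(); v=s["tcp_pos"][:2]-np.array([.5760,.1806]); b=np.arctan2(.0715,-.997)
    print("t",round(s["t"],2),"theta",round((np.arctan2(v[1],v[0])-b)%(2*np.pi),3),"rad",np.hypot(*v).round(4),"yaw-theta0",round(s["tcp_rot"][2]+1.642,3),"z",s["tcp_pos"][2].round(4),"F",s["contact_force"].round(1),"w",s["width"].round(4)); lev()
E
python3 -m crank '[[1,[10,-0.4,0],[-0.002,0.001,-0.07]],[1,[12,-0.6,-0.5],[0,0,-0.08]],[1,[12,-0.6,-1],[0,0,-0.08]],[1,[12,-0.6,-1],[0,0,-0.08]]]'
python3 -c "
from h import *
th()"
```

```text
t: 30.4
tcp_pos: [0.4312, 0.1453, 0.1378]
tcp_rot: [3.14, 0.0, -1.317]
contact_force: [2.0, 1.2, -7.6]
width: 0.0216Traceback (most recent call last):
  File "<string>", line 3, in <module>
    th()
    ~~^^
  File "h.py", line 19, in th
    print("t",round(s["t"],2),"theta",round((np.arctan2(v[1],v[0])-b)%(2*np.pi),3),"rad",np.hypot(*v).round(4),"yaw-theta0",round(s["tcp_rot"][2]+1.642,3),"z",s["tcp_pos"][2].round(4),"F",s["contact_force"].round(1),"w",s["width"].round(4)); lev()
                                                                                                                                                                                                                            ^^^^^^^^^^^^^^^^
AttributeError: 'float' object has no attribute 'round'
```

```bash
sed -i 's/s\["width"\].round(4)/round(s["width"],4)/' h.py
python3 -m crank '[[1,[12,-0.6,-1],[0,0,-0.08]],[1,[12,-0.6,-1.5],[0,0,-0.08]],[1,[12,-0.6,-1.5],[0,0,-0.08]],[1,[12,-0.6,-1.5],[0,0,-0.08]]]'
python3 -c "
from h import *
th()"
```

```text
t: 30.9
tcp_pos: [0.4505, 0.1003, 0.1411]
tcp_rot: [3.139, 0.002, -0.987]
contact_force: [2.6, 1.7, -6.9]
width: 0.0218
t 30.9 theta 0.641 rad 0.149 yaw-theta0 0.655 z 0.1411 F [ 2.6  1.7 -6.9] w 0.0218
level wx,wy [0.0027 0.0019]
```

```bash
python3 -m crank '[[1,[12,-0.5,-1.5],[0.002,0.002,-0.075]],[1,[12,-0.5,-1.5],[0,0,-0.075]],[1,[12,-0.5,-2],[0,0,-0.08]],[1,[12,-0.5,-2],[0,0,-0.08]]]'
python3 -c "
from h import *
th()"
```

```text
t: 31.4
tcp_pos: [0.4824, 0.0647, 0.1456]
tcp_rot: [3.141, 0.003, -0.667]
contact_force: [0.9, 3.7, -7.6]
width: 0.0214
t 31.4 theta 0.963 rad 0.1489 yaw-theta0 0.975 z 0.1456 F [ 0.9  3.7 -7.6] w 0.0214
level wx,wy [0.0009 0.0035]
```

```bash
python3 -m crank '[[1,[11,-0.5,-1.5],[0.001,0.003,-0.07]],[1,[11,-0.5,-1],[0,0,-0.07]],[1,[10,-0.5,0],[0,0,-0.07]],[1,[0,0,0],[0,0,0]]]'
python3 -c "
from h import *
th()"
```

```text
t: 31.9
tcp_pos: [0.5095, 0.0473, 0.1463]
tcp_rot: [3.141, 0.003, -0.451]
contact_force: [-0.0, -0.7, 2.8]
width: 0.0214
t 31.9 theta 1.18 rad 0.1489 yaw-theta0 1.191 z 0.1463 F [-0.  -0.7  2.8] w 0.0214
level wx,wy [0.0006 0.0032]
```

On the crest. Now I'll sweep with light downward pressure.

```bash
python3 -m crank '[[1,[5,-0.2,1.5],[0,0.003,-0.035]],[1,[5,-0.2,1.5],[0,0,-0.035]]]'
python3 -m crank '[[1,[4.5,-0.2,1.5],[0,0,-0.03]],[1,[4.5,-0.2,1.5],[0,0,-0.03]]]'
python3 -m crank '[[1,[4.5,-0.2,1.5],[0,0,-0.03]],[1,[4.5,-0.2,1.5],[0,0,-0.03]]]'
python3 -c "
from h import *
th()"
```

```text
t: 32.15
tcp_pos: [0.5186, 0.0429, 0.1453]
tcp_rot: [3.14, -0.001, -0.381]
contact_force: [-5.4, -5.1, 18.5]
width: 0.0215
t: 32.4
tcp_pos: [0.5275, 0.0396, 0.1454]
tcp_rot: [3.14, -0.002, -0.32]
contact_force: [-4.3, -2.3, 14.5]
width: 0.0219
t: 32.65
tcp_pos: [0.5365, 0.0369, 0.1452]
tcp_rot: [3.139, -0.004, -0.259]
contact_force: [-3.5, -2.0, 10.0]
width: 0.0215
t 32.65 theta 1.374 rad 0.149 yaw-theta0 1.383 z 0.1452 F [-3.5 -2.  10. ] w 0.0215
level wx,wy [ 0.0024 -0.0041]
```

```bash
python3 -m crank '[[1,[4.5,-0.2,1.7],[0.001,-0.002,-0.03]],[1,[4.5,-0.2,1.7],[0,0,-0.03]]]'
python3 -m crank '[[1,[4.5,-0.2,1.7],[0,0,-0.03]],[1,[4.5,-0.2,1.7],[0,0,-0.03]]]'
python3 -c "
from h import *
th()"
```

```text
t: 32.9
tcp_pos: [0.5457, 0.0348, 0.1442]
tcp_rot: [3.14, -0.004, -0.198]
contact_force: [-2.5, -2.3, 8.2]
width: 0.0219
t: 33.15
tcp_pos: [0.5544, 0.0334, 0.1421]
tcp_rot: [3.139, -0.004, -0.137]
contact_force: [-2.2, -0.8, 1.7]
width: 0.0216
t 33.15 theta 1.497 rad 0.1487 yaw-theta0 1.505 z 0.1421 F [-2.2 -0.8  1.7] w 0.0216
level wx,wy [ 0.0028 -0.0036]
```

It's sinking at about 1.5 rad. I'll stop turning and press down only.

```bash
python3 -m crank '[[1,[0,0,3],[0,0,0]],[1,[0,0,3],[0,0,0]],[1,[0,0,3],[0,0,0]]]'
python3 -c "
from h import *
th()"
```

```text
t: 33.52
tcp_pos: [0.5562, 0.0326, 0.135]
tcp_rot: [3.138, -0.008, -0.138]
contact_force: [-2.3, -7.5, 28.8]
width: 0.0216
t 33.52 theta 1.509 rad 0.1493 yaw-theta0 1.504 z 0.135 F [-2.3 -7.5 28.8] w 0.0216
level wx,wy [ 0.0038 -0.0084]
```

```bash
python3 -m crank '[[1,[0,0,2],[0,0,0]],[1,[2,0,0],[0,0,0]],[1,[0,0,0],[0,0,0]]]'
python3 -m crank '[[0.1,[0,0,0],[0,0,0]],[0.1,[0,0,0],[0,0,0]],[0.1,[0,0,0],[0,0,0]],[0.1,[0,0,-15],[0,0,0]],[0.1,[0,0,-35],[0,0,0]],[0.1,[0,0,-45],[0,0,0]],[0.1,[0,0,-45],[0,0,0]],[0.1,[0,0,0],[0,0,0]]]'
python3 -m crank '[[0.1,[-50,0,0],[0,0,0]],[0.1,[-50,0,0],[0,0,0]],[0.1,[-50,0,0],[0,0,0]],[0.1,[-50,0,0],[0,0,0]],[0.1,[0,0,0],[0,0,0]]]'
python3 -c "
from h import *
th();cv2.imwrite('pics/end.png',np.hstack([cv2.resize(r.get_image('top')[145:235,180:260],(350,394),interpolation=cv2.INTER_CUBIC),cv2.resize(r.get_image('scene')[150:255,230:350],(450,394),interpolation=cv2.INTER_CUBIC)]))"
```

```text
t: 33.9
tcp_pos: [0.5597, 0.0329, 0.1358]
tcp_rot: [3.139, -0.012, -0.139]
contact_force: [-1.8, 0.3, 5.2]
width: 0.0218
t: 34.9
tcp_pos: [0.5579, 0.0336, 0.282]
tcp_rot: [3.139, -0.013, -0.141]
contact_force: [0.6, -0.7, -0.5]
width: 0.0393
t: 35.52
tcp_pos: [0.3522, 0.0617, 0.2771]
tcp_rot: [3.139, -0.011, -0.142]
contact_force: [1.3, 1.3, 0.3]
width: 0.0397
t 35.52 theta 0.56 rad 0.2534 yaw-theta0 1.5 z 0.2771 F [1.3 1.3 0.3] w 0.0397
level wx,wy [ 0.0027 -0.0107]
```

View pics/end.png

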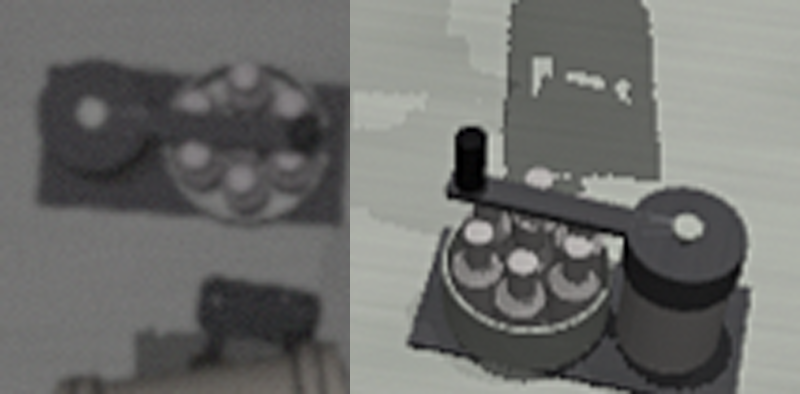

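The bar lies over the drum. The hub's bright spot is at (687,227), against (688,227) with the handle parked and down, so it's fully sunk. I'll check that numerically and hand in.

Run:
```python
from h import *
for f in("t3","end"):
    g=cv2.imread(f"pics/{f}.png").mean(2)[205:250,660:715]; yy,xx=np.mgrid[:45,:55]; w=(g>170)*1.; print(f,(w*xx).sum()/w.sum()/3.75,(w*yy).sum()/w.sum()/3.75)
print("10mm lift px",proj("scene",[.575,.181,.132])-proj("scene",[.575,.181,.122]))
print(r.close_job())
```

```text
t3 7.395983935742972 5.537028112449799
end 7.405673758865248 5.5964539007092196
10mm lift px [ 0.51449052 -2.50487503]
the job is handed in; nothing more can be done
None
```

I stood both loose flasks in the drum's empty places and then locked the clamp. The job was handed in at about 35.6 s of the 72 s allowed, and it reports no verdict.

- **Flasks:** After the second one went in, both cameras showed all seven upright in the drum with their tops level. In the last picture the bar hides the middle flask and partly hides others. The ones I could see were unchanged.
- **Clamp:** I turned the handle up the cam and swept the crest under light downward pressure. It sank at about 1.5 rad. I then pressed it down until the force reached 29 N and it stopped at its parked height.
- **Locked after release:** In the scene camera, the hub spot lies within 0.06 pixel of where it was with the handle down. A 10 mm rise would have shifted it 2.5 pixels. The arm was well clear by then.
- **Didn't go cleanly:** My first squeeze on the first flask had not closed, so I repeated it. The descent onto the second flask drifted about 5 mm, so the jaws slid that flask slightly on the bench before I gripped it.
- **Bystanders:** My moves stayed away from the box, wrench and bowl, but I did not measure them again at the end.

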